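# Stand the tipped carton up and push it back into line

## Task

In the pantry a red carton has tipped sideways and leans on the low wire basket of tins. Using only the fingertips to push, without gripping or lifting anything, push it back up until it stands upright by itself; then push it straight back, away from the robot, until its far end is flush against the white wire rail, and leave it standing there upright. Leave the basket and everything else where it is.

Things in the scene. Friction and masses are not known exactly. Their poses are not given: they have to be found in the camera images.
- carton: red carton with white and yellow panels, 0.3 to 0.5 kg, 160 mm along x, 88 mm along y (too thick to grip), 145 mm tall along z. Origin: centre of underside; z to its top, x level, to the rail. At the start it leans 0.76 rad (44 deg) to its +y side, on the lower +y edge, its +y face on the basket's rim 95 mm up that face; its top +y edge is 105 mm above the table, 35 mm beyond the rim
- carton_foot (a point): middle of the carton's lower +y edge (carton frame 0, 44 mm, 0), on which it stands at the start. Pushed level at its top +y edge, from over the basket (about 1 N), the carton turns about this edge without sliding; once it leans less than about 0.5 rad it falls upright by itself and may rock a little
- carton_back (a point): middle of the lower edge of the carton's +x end (carton frame 80 mm, 0, 0), which must come against the rail; 30 to 70 mm from it at the start. The -x end faces the robot: the upright carton pushed there at 90 mm height or lower slides (1.5 to 4 N), higher it may tip
- rail: fixed white wire rail, 440 mm long along its y, 8 mm thick, 83 mm high, with a solid strip at its foot. Origin: centre of its underside; its front face is the plane x = -4 mm and looks to -x, towards the robot; x and y are level
- rail_front (a point): middle of the foot of the rail's front face, axes as the rail
- basket: loose low wire basket of dark steel filled with small tins, 0.9 kg, 200 mm along x, 130 mm along y, rim 70 mm high, tins 52 mm high; origin: centre of its underside. The carton leans on its -y rim
- jar: amber jar with wooden cap, 84 mm across, 130 mm tall, beside the rail on the carton's -y side, at least 60 mm from the upright carton; origin under its centre
- syrup: amber bottle, 56 mm across, 160 mm tall; origin under its centre
- tin: blue-labelled tin, 74 mm across, 85 mm tall; origin under its centre
- carton_blue: blue carton 60 x 110 x 150 mm, standing; origin under its centre
- spice: green spice jar, 48 mm across, 100 mm tall; origin under its centre
- bowl: white bowl, 120 mm across, 50 mm tall; origin under its centre
Mind the look-alikes: they are no part of the job. Leave any purple look-alike of the carton alone.

How it is judged (in metres and radians):
On the way, in this order (a step that is already met when the one before it is completed fails the run):
1. the carton stands upright on its underside, at rest (angle between carton's own z axis and vertical below 0.06 rad and angular speed of carton below 0.2 rad/s), for 0.3 s.
2. the upright carton's end is flush against the rail (x of carton_back in the frame of rail_front above -0.008 m and angle between the x axis of carton and the x axis of rail, either way round below 0.12 rad and angle between carton's own z axis and vertical below 0.06 rad and y of carton_back in the frame of rail_front between -0.2 and 0.2 m), for 0.2 s.
At the end, for the whole second after the job is handed in: The carton stands upright (within 0.06 rad) and at rest on the table, its +x end within 8 mm of the rail's front face and parallel to it within 0.12 rad; the basket and all other things are within 20 mm of where they started (all of step 2 and height (world z) of carton below 0.01 m and linear speed of carton below 0.02 m/s and distance of each of jar, syrup, tin, carton_blue, spice, bowl, basket from where it was at the start of the episode below 0.02 m); the robot touches nothing.
It fails at once if the carton is lifted, or tipped over the other way: the lower edge it leaned on rises more than 30 mm off the table (height (world z) of carton_foot above 0.03 m).
It fails at once if the carton falls flat, leaning more than 1.0 rad (angle between carton's own z axis and vertical above 1 rad).
It fails at once if the basket or another bystander is displaced by more than 20 mm (distance of any of jar, syrup, tin, carton_blue, spice, bowl, basket from where it was at the start of the episode above 0.02 m).
It fails at once if the basket or another bystander is tipped (angle between any of jar, syrup, tin, carton_blue, spice, bowl, basket's own z axis and vertical above 0.35 rad).
It also fails if it takes over 48 s, if anything falls off the work surface, if the arm or the gripper's body presses on something with over 40 N, if the wrist force passes 120 N, or if a joint passes its speed limit or range.

## Robot

A 6-joint arm with a two-finger parallel gripper is mounted at the origin on the work surface. World frame = base frame: x ahead of the robot, y to its left, z up, the work surface at z = 0. Lengths are in m, angles in degrees, forces in N, time in s.
With the tool pointing down it reaches from about 0.35 to 0.725 m from the base axis. Payload 6 kg.
Tool frame: the origin (TCP) lies midway between the tips of the shut fingers; the grasp point (between the pads) lies manip.hold_point_z behind it (manip.hold_point_z is the distance from the TCP to the grasp point, in m); z points along the fingers, y is the direction in which the jaws open and shut (so a half turn about z gives the same grasp; the last joint's range is limited). The gripper opens to 85 mm and grips with 20 to 120 N. Pads are 22 mm wide; open, the fingers measure 114 mm over their backs; the gripper's body (76 mm by 85 mm) begins 54 mm behind the grasp point. The pads swing forward as they close: fully open they stand 13 mm farther back than shut.
Start: joints at [-52.386, 2.303, 4.859, 0, -92.561, -19.12], TCP at [0.19, -0.569, 0.21] pointing down, gripper open.
Joint ranges: [-146.85, 146.85], [-73.84, 115.35], [-62.03, 85.46], [-188.31, 113.3], [-161.28, -10.13], [-171.36, 171.36]. Speed limits (degrees/s): [147.25, 147.25, 172.46, 180, 180, 180].

## Interface

Orientations are given as a 3x3 rotation matrix whose columns are the frame's x, y, z axes.
In Python, from station import manip gives the robot as it stands.
- The arm moves only by the tool arm_command, never from a script. Its argument "plan" is a list that holds one entry, the list of rows, each a list of 7 numbers: the shift along the tool's x, y, z in m, then the turn, a rotation vector about the tool's x, y, z in rad, then the opening, from -1 (shut) to 1 (fully open), so that 0 is half open. In form: [[[tx, ty, tz, ax, ay, az, grip], ...]]. A call has 1 to 12 rows; each row is the pose to reach, as a shift and turn from the pose measured when the call began, along the tool's axes at that moment; what a row does not reach only later rows make up. A row lasts 1/10 s, in which the tool goes at most 50 mm and 8.59 degrees, less where a joint would pass 70% of its speed; a pose out of reach is approached as far as the arm can. A call with a gripper value outside its range is refused whole. The fingers move at their own pace and stop on an object; "force" is the grip in N (left out, the last holds). Time passes only in rows, so rows that repeat a pose let the fingers close. It gives the time, the measured TCP pose, the force and the opening at its end, in the units of the state.
- manip.state(): the state, without advancing time (a new reading comes with each control period).
- manip.grab_frame(name): name is "scene" or "side" or "wrist"; returns (picture, depth): 480x640x3 uint8, blue, green, red; 480x640 float32, m along the optical axis (not along the pixel's ray), 0 where there is no reading.
- manip.camera_model(name): a dict with "fx", "fy", "cx", "cy" (pixels), "D" ([k1, k2, p1, p2, k3] as OpenCV has them; the pictures are not rectified), "T" (4x4, takes a point from camera to world coordinates). Camera axes: x right, y down, z forward; pixel columns grow to the right and rows downward; lengths in m; the calibration is good to about 2 mm. A picture is of the moment at which its call begins: read the wrist's pose just before it. camera_model takes no time and is no camera call; for the wrist camera it gives the pose at the moment of the call.
- manip.hand_in(): hands the job in, once; it reports no verdict.
The state is a dict: "time": time; "joint_positions": joint angles; "joint_vel": joint speeds; "effort": joint torques, N m; "position": TCP position; "tcp_rot": TCP orientation; "contact_force": force on the tool from outside, world axes, zero at the start; "wrist_torque": the same for the moment, N m; "width": finger opening in m.
Only numpy, scipy, OpenCV 4.12 (cv2) and the standard library are available. Lean on these libraries where they do the work, as an engineer would, in place of code of your own. Each camera call takes 0.05 s, during which the arm holds its last target. There are 200 camera calls.

## Working session

There is one attempt and no reset: what is moved stays moved. The work goes in short steps, Python scripts to look and compute and a tool call to move; the robot and the scene stay as the last step left them, time stands still between calls to the robot, and variables do not carry over. Pictures are saved under pics/ and viewed, about 8 in all and at most 12, crops included, and the job is handed in when it is done.

Besides the shell and the picture viewer there is one more tool, called in YAML: its name, and indented under it one key for each argument. arm_command: Moves the arm, as the interface text tells. Its arguments: {"type":"object","properties":{"plan":{"type":"array","items":{"type":"array","items":{"type":"array","items":{"type":"number"}}}},"force":{"type":"number"}},"required":["plan"]}

```bash
ls; mkdir -p pics; cat > h.py <<'E'
import numpy as np, cv2
from station import manip
def grab(n):
    m=manip.camera_model(n); p,d=manip.grab_frame(n); return p,d,m
def pts(d,m):
    h,w=d.shape; u,v=np.meshgrid(np.arange(w),np.arange(h))
    K=np.array([[m['fx'],0,m['cx']],[0,m['fy'],m['cy']],[0,0,1]])
    q=cv2.undistortPoints(np.stack([u,v],-1).reshape(-1,1,2).astype(np.float64),K,np.array(m['D'])).reshape(h,w,2)
    P=np.dstack([q[...,0]*d,q[...,1]*d,d]); T=np.array(m['T'])
    W=P@T[:3,:3].T+T[:3,3]; W[d<=0]=np.nan
    return W
E
python3 - <<'E'
from h import *
for n in ('scene','side'):
    p,d,m=grab(n); cv2.imwrite(f'pics/{n}0.png',p); np.savez(f'{n}0.npz',p=p,W=pts(d,m))
    print(n,np.round(m['T'],3).tolist())
print(manip.state(),manip.hold_point_z)
E
```

```text
pics
scene [[-0.753, 0.498, -0.43, 1.048], [0.658, 0.566, -0.497, 0.603], [-0.004, -0.657, -0.754, 0.998], [0.0, 0.0, 0.0, 1.0]]
side [[-0.73, -0.525, 0.437, -0.112], [-0.683, 0.543, -0.488, 0.663], [0.019, -0.655, -0.755, 1.16], [0.0, 0.0, 0.0, 1.0]]
{'time': 0.1, 'joint_positions': array([-5.23848306e+01,  2.33694654e+00,  4.80752595e+00, -2.32695840e-02,
       -9.25606327e+01, -1.91191363e+01]), 'joint_vel': array([-0.08527355, -0.05994761,  0.10676116,  0.22508162, -0.06871985,
       -0.04006668]), 'effort': array([-4.02778998e-03, -3.69343042e+01,  3.48284662e+01,  6.95173100e+00,
       -4.47539016e-03, -8.29058934e-06]), 'position': array([ 0.19030385, -0.56867862,  0.20935702]), 'tcp_rot': array([[-9.48339925e-01, -3.17255387e-01, -6.37926580e-04],
       [-3.17256001e-01,  9.48338759e-01,  1.49264775e-03],
       [ 1.31419961e-04,  1.61792349e-03, -9.99998683e-01]]), 'contact_force': array([ 0.03023668,  0.04849451, -0.55158336]), 'wrist_torque': array([-9.47599844e-05,  6.47789789e-04,  2.65016162e-02]), 'width': 0.08607563504135071} 0.0187
```

View pics/scene0.png

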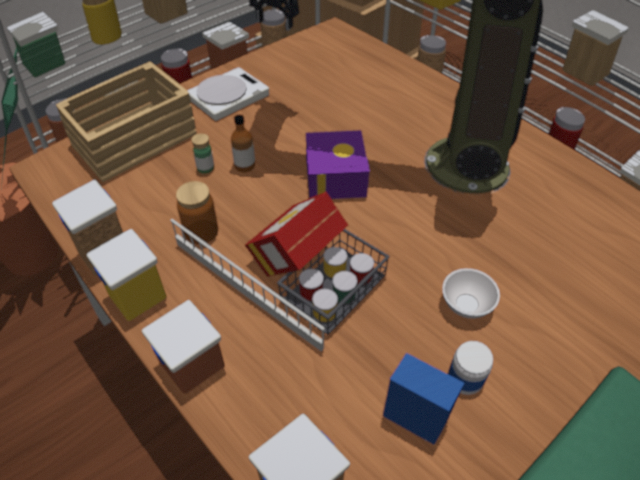

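View pics/side0.png

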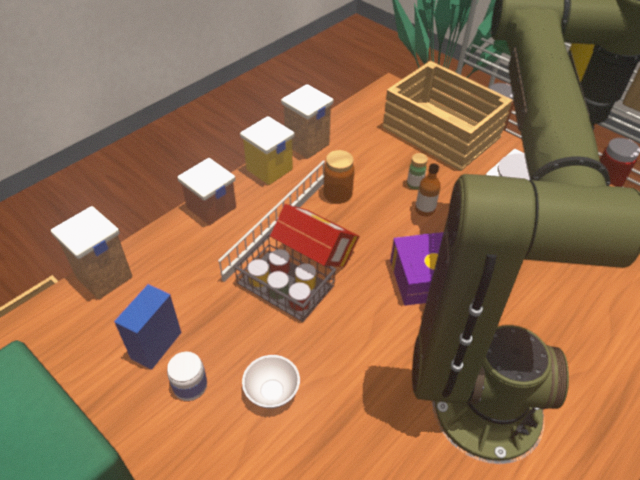

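The carton is red and leaning, at scene (298,235) and side (312,235). The possible confusion is the purple carton at scene (337,165) and side (420,265), which I'm leaving alone. The jar is at scene (196,208) and the basket at scene (333,280). Next I measure.

```bash
python3 - <<'E'
from h import *
R={}
def norm(P):
    c=np.median(P,0); _,_,v=np.linalg.svd(P-c,full_matrices=False); return c,v[2]
boxes={'scene':((240,190,350,280),(165,215,330,350)),'side':((265,200,365,270),(215,160,330,280))}
red=[];rail=[];dark=[]
for n in boxes:
    z=np.load(f'{n}0.npz'); p,W=z['p'],z['W']; hsv=cv2.cvtColor(p,cv2.COLOR_BGR2HSV)
    h,s,v=cv2.split(hsv)
    b=boxes[n][0]; bm=np.zeros(h.shape,bool); bm[b[1]:b[3],b[0]:b[2]]=1
    rm=bm&((h<5)|(h>174))&(s>170)&(v>70)&(W[...,2]>.015)
    P=W[rm]; print(n,'red',len(P),P.min(0).round(3),P.max(0).round(3)); red.append(P)
    b=boxes[n][1]; bm[:]=0; bm[b[1]:b[3],b[0]:b[2]]=1
    wm=bm&(s<60)&(v>120)&(W[...,2]<.1)&(W[...,2]>.003); rail.append(W[wm]); print('white',wm.sum())
    cv2.imwrite(f'pics/m_{n}.png',np.hstack([rm,wm]).astype(np.uint8)*255)
P=np.vstack(rail)
P=P[(P[:,0]>.4)]
print('rail raw',np.percentile(P,[1,5,50,95,99],axis=0).round(3))
# rail line fit (ransac)
ps=P[(P[:,0]>.5)]
rng=np.random.default_rng(0);best=None
for _ in range(500):
    a,b=ps[rng.choice(len(ps),2,False),:2]; t=b-a
    if np.linalg.norm(t)<.15: continue
    t/=np.linalg.norm(t); nn=np.array([t[1],-t[0]]); inl=abs((ps[:,:2]-a)@nn)<.005
    if best is None or inl.sum()>best.sum(): best=inl
q=ps[best]; c=q[:,:2].mean(0); _,_,v=np.linalg.svd(q[:,:2]-c,full_matrices=False); t=v[0]*np.sign(v[0][1]); n=np.array([t[1],-t[0]])
e=(q[:,:2]-c)@t; mid=c+t*(np.percentile(e,.5)+np.percentile(e,99.5))/2
print('rail inl',len(q),'c',c,'t',t,'n',n,'ext',e.min(),e.max(),'mid',mid, 'yaw',np.degrees(np.arctan2(n[1],n[0])),'zmax',q[:,2].max())
# red in rail frame
for P in red:
    for _ in range(2):
        bi=None
        for _ in range(300):
            a,b,cc=P[rng.choice(len(P),3,False)]; k=np.cross(b-a,cc-a)
            if np.linalg.norm(k)<1e-5: continue
            k/=np.linalg.norm(k); inl=abs((P-a)@k)<.003
            if bi is None or inl.sum()>bi.sum(): bi=inl
        c0,k=norm(P[bi]); k*=np.sign(k[2]); print('plane',bi.sum(),c0.round(4),k.round(3)); 
        L=(P[bi][:,:2]-mid)@np.c_[n,t]; print('  rail frame x,y range',np.percentile(L,[1,99],axis=0).round(3).tolist(),'z',np.percentile(P[bi][:,2],[1,99]).round(3))
        P=P[~bi]
        if len(P)<100: break
E
```

```text
scene red 2824 [ 0.461 -0.132  0.034] [0.64  0.044 0.168]
white 1839
side red 2182 [ 0.456 -0.113  0.038] [0.622 0.046 0.169]
white 1796
rail raw [[ 0.49  -0.261  0.005]
 [ 0.513 -0.229  0.024]
 [ 0.667  0.046  0.05 ]
 [ 0.721  0.139  0.083]
 [ 0.728  0.161  0.085]]
rail inl 1861 c [ 0.69082214 -0.02724132] t [-0.15077738  0.98856774] n [0.98856774 0.15077738] ext -0.24403563143286675 0.19869419656928866 mid [ 0.69430385 -0.05006908] yaw 8.671979314931228 zmax 0.08912413107151496
plane 2338 [0.5494 0.0012 0.1362] [-0.106  0.684  0.722]
  rail frame x,y range [[-0.218, 0.042], [-0.063, 0.105]] z [0.105 0.165]
plane 204 [ 0.6146 -0.0784  0.1014] [ 0.119 -0.715  0.689]
  rail frame x,y range [[-0.217, -0.052], [-0.062, 0.045]] z [0.064 0.167]
plane 1531 [ 5.363e-01 -5.000e-04  1.355e-01] [-0.101  0.69   0.717]
  rail frame x,y range [[-0.225, 0.042], [-0.069, 0.103]] z [0.105 0.164]
plane 291 [ 0.5344 -0.0049  0.1384] [-0.083  0.59   0.803]
  rail frame x,y range [[-0.225, 0.038], [-0.069, 0.104]] z [0.109 0.162]
```

```bash
cat >> h.py <<'E'
mid=np.array([.6943,-.0501]); th=np.radians(8.67); n=np.array([np.cos(th),np.sin(th)]); t=np.array([-n[1],n[0]])
def w(x,y): return mid+n*x+t*y
def rel(x,y,z):
    "rail-frame target with tool x=-n, y=t, z down -> shift in tool axes and rotvec"
    from scipy.spatial.transform import Rotation as Ro
    s=manip.state(); R=s['tcp_rot']; p=np.r_[w(x,y),z]
    D=np.c_[np.r_[-n,0],np.r_[t,0],[0,0,-1]]
    d=s['position']-np.r_[mid,0]
    print('t',round(s['time'],2),'rail tcp',np.round([d[:2]@n,d[:2]@t,d[2]],4),'F',np.round([s['contact_force'][:2]@n,s['contact_force'][:2]@t,s['contact_force'][2]],2),'w',round(s['width'],3))
    print('row',np.round(R.T@(p-s['position']),4),Ro.from_matrix(R.T@D).as_rotvec().round(4))
E
python3 - <<'E'
from h import *
z=np.load('scene0.npz'); p,W=z['p'],z['W']; h,s,v=cv2.split(cv2.cvtColor(p,cv2.COLOR_BGR2HSV))
def show(k,m):
    P=W[m]; L=np.c_[(P[:,:2]-mid)@n,(P[:,:2]-mid)@t,P[:,2]]; print(k,len(L),np.percentile(L,[1,99],axis=0).round(3).tolist())
def box(a,b,c,d):
    m=np.zeros(h.shape,bool); m[b:d,a:c]=1; return m
show('purple',box(295,120,380,205)&(h>125)&(h<155)&(s>80)&(W[...,2]>.02))
show('jarbox',box(170,175,222,242)&(W[...,2]>.02)&(W[...,2]<.15)&(s>60))
show('basket dark',box(270,215,395,345)&(v<90)&(W[...,2]>.05)&(W[...,2]<.08))
show('tins',box(295,245,380,315)&(s<60)&(v>140)&(W[...,2]>.04)&(W[...,2]<.08))
show('bottle',box(225,110,260,175)&(W[...,2]>.03))
rel(-.14,.145,.25)
E
```

```text
purple 3079 [[-0.497, -0.168, 0.022], [-0.307, 0.021, 0.091]]
jarbox 1820 [[-0.093, -0.238, 0.022], [0.002, -0.163, 0.133]]
basket dark 873 [[-0.233, 0.024, 0.051], [0.001, 0.219, 0.078]]
tins 1376 [[-0.215, 0.108, 0.046], [-0.049, 0.189, 0.055]]
bottle 842 [[-0.31, -0.307, 0.032], [-0.262, -0.264, 0.161]]
t 0.1 rail tcp [-0.5764 -0.4367  0.2094] F [ 0.04  0.04 -0.55] w 0.086
row [-0.5293  0.4987 -0.0399] [ 0.0016 -0.0003  0.1715]
```

```bash
python3 - <<'E'
import cv2
p=cv2.imread('pics/scene0.png')[180:345,165:400]
cv2.imwrite('pics/crop.png',cv2.resize(p,None,fx=3.2,fy=3.2,interpolation=cv2.INTER_CUBIC))
E
```

```text
(no output)
```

View pics/crop.png

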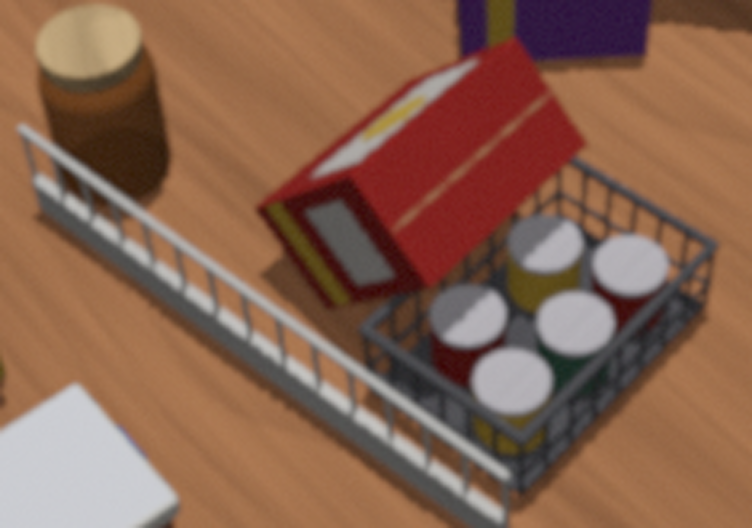

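Crop confirms it: the red carton, with white and yellow panels, is leaning on the basket rim (crop (420,160)). The purple carton lies behind it. The leading plan is to move above the basket with shut fingers and the jaw axis along the push direction.

arm_command:
  plan:
    - [[-0.05,0.05,-0.06,0,0,0.17,-1],[-0.529,0.499,-0.06,0,0,0.1715,-1],[-0.529,0.499,-0.06,0,0,0.1715,-1],[-0.529,0.499,-0.06,0,0,0.1715,-1],[-0.529,0.499,-0.06,0,0,0.1715,-1],[-0.529,0.499,-0.06,0,0,0.1715,-1],[-0.529,0.499,-0.06,0,0,0.1715,-1],[-0.529,0.499,-0.06,0,0,0.1715,-1],[-0.529,0.499,-0.06,0,0,0.1715,-1],[-0.529,0.499,-0.06,0,0,0.1715,-1],[-0.529,0.499,-0.06,0,0,0.1715,-1],[-0.529,0.499,-0.06,0,0,0.1715,-1]]
  force: 40

```text
time: 1.3
position: [0.468, -0.0484, 0.2646]
tcp_rot: [[-0.988, -0.151, -0.0], [-0.151, 0.988, 0.002], [-0.0, 0.002, -1.0]]
contact_force: [0.9, -0.6, -0.1]
width: -0.0001
```

```bash
python3 -c "
from h import *
rel(-.14,.147,.09)"
```

```text
t 1.3 rail tcp [-0.2234  0.0358  0.2646] F [ 0.78 -0.76 -0.13] w -0.0
row [-0.0835  0.1108  0.1748] [0.0018 0.     0.0007]
```

arm_command:
  plan:
    - [[-0.0835,0.115,0,0,0,0,-1],[-0.0835,0.115,0,0,0,0,-1],[-0.0835,0.115,0,0,0,0,-1],[-0.0835,0.115,0,0,0,0,-1],[-0.0835,0.115,0.05,0,0,0,-1],[-0.0835,0.115,0.1,0,0,0,-1],[-0.0835,0.115,0.15,0,0,0,-1],[-0.0835,0.115,0.174,0,0,0,-1],[-0.0835,0.115,0.174,0,0,0,-1],[-0.0835,0.115,0.174,0,0,0,-1]]

```text
time: 2.3
position: [0.5335, 0.0779, 0.092]
tcp_rot: [[-0.988, -0.151, 0.001], [-0.151, 0.988, 0.001], [-0.001, 0.001, -1.0]]
contact_force: [0.8, -0.4, 0.5]
width: -0.0
```

```bash
python3 - <<'E'
from h import *
rel(-.14,.07,.09)
a=grab('side')[0]; b=grab('scene')[0]
cv2.imwrite('pics/s1.png',np.hstack([cv2.resize(a[150:330,200:420],None,fx=1.8,fy=1.8),cv2.resize(b[150:330,190:410],None,fx=1.8,fy=1.8)]))
E
```

```text
t 2.3 rail tcp [-0.1396  0.1507  0.092 ] F [ 0.72 -0.54  0.48] w -0.0
row [ 0.0004 -0.0807  0.0019] [0.001  0.0009 0.0006]
```

View pics/s1.png

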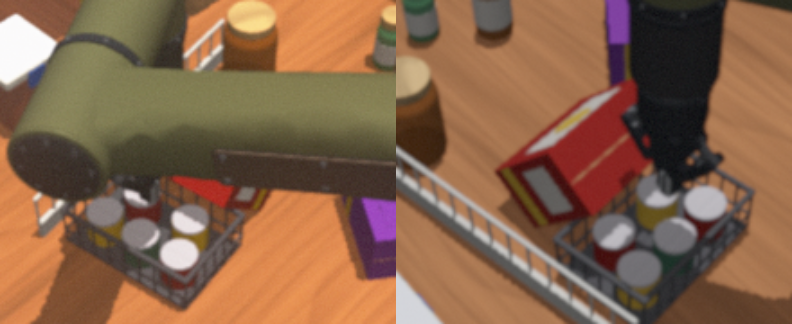

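The shut fingers hover over the basket just beyond the carton's top edge (right half of the picture, (670,180)). Now a slow level push.

arm_command:
  plan:
    - [[0,-0.012,0,0,0,0,-1],[0,-0.02,0,0,0,0,-1],[0,-0.025,0,0,0,0,-1],[0,-0.029,0,0,0,0,-1],[0,-0.033,0,0,0,0,-1],[0,-0.037,0,0,0,0,-1],[0,-0.041,0,0,0,0,-1],[0,-0.045,0,0,0,0,-1],[0,-0.048,0,0,0,0,-1],[0,-0.051,0,0,0,0,-1],[0,-0.053,0,0,0,0,-1],[0,-0.053,0,0,0,0,-1]]

```text
time: 3.6
position: [0.5431, 0.0266, 0.0945]
tcp_rot: [[-0.988, -0.152, 0.006], [-0.152, 0.988, 0.004], [-0.006, 0.003, -1.0]]
contact_force: [-1.6, 3.7, 4.6]
width: -0.0001
```

```bash
cat >> h.py <<'E'
def face():
    for c,b in (('scene',(220,150,370,300)),('side',(240,170,390,290))):
        p,d,m=grab(c); W=pts(d,m); h,s,v=cv2.split(cv2.cvtColor(p,cv2.COLOR_BGR2HSV))
        k=np.zeros(h.shape,bool); k[b[1]:b[3],b[0]:b[2]]=1
        P=W[k&((h<5)|(h>174))&(s>170)&(v>70)&(W[...,2]>.06)]
        if len(P)<80: print(c,len(P)); continue
        rng=np.random.default_rng(0); B=None
        for _ in range(300):
            a=P[rng.choice(len(P),3,False)]; q=np.cross(a[1]-a[0],a[2]-a[0]); l=np.linalg.norm(q)
            if l<1e-5: continue
            i=abs((P-a[0])@(q/l))<.003
            if B is None or i.sum()>B.sum(): B=i
        Q=P[B]; c0=Q.mean(0); q=np.linalg.svd(Q-c0,full_matrices=False)[2][2]; q*=np.sign(q[2])
        L=np.c_[(Q[:,:2]-mid)@n,(Q[:,:2]-mid)@t,Q[:,2]]
        r=cv2.minAreaRect((L[:,:2]*1000).astype(np.float32))
        print(c,len(P),B.sum(),'normal rail',np.round([q[:2]@n,q[:2]@t,q[2]],3),np.percentile(L,[1,99],axis=0).round(3).tolist(),'rect',np.round(r[1]),round(r[2],1))
E
python3 -c "
from h import *
rel(-.14,.07,.09); face()"
```

```text
t 3.6 rail tcp [-0.1379  0.0987  0.0945] F [-1.05  3.93  4.56] w -0.0
row [ 0.0022 -0.0287  0.0044] [0.0032 0.0062 0.0011]
scene 1510 1155 normal rail [-0.     0.674  0.739] [[-0.188, 0.038, 0.107], [-0.061, 0.101, 0.165]] rect [138.  66.] 0.1
side 826 591 normal rail [-0.012  0.689  0.725] [[-0.225, 0.053, 0.106], [-0.076, 0.101, 0.152]] rect [157.  51.] 2.6
```

```bash
python3 - <<'E'
from h import *
b,d,m=grab('scene'); a=grab('wrist')[0]
cv2.imwrite('pics/s2.png',np.hstack([cv2.resize(b[190:300,255:385],None,fx=3.2,fy=3.2,interpolation=cv2.INTER_CUBIC),cv2.resize(a,(384,352))]))
W=pts(d,m); k=W[190:300,255:385].reshape(-1,3); s=manip.state()['position']
# vertical section: near tcp
L=np.c_[(k[:,:2]-mid)@n,(k[:,:2]-mid)@t,k[:,2]]
q=L[(abs(L[:,0]+.125)<.015)&(L[:,1]>.03)&(L[:,1]<.16)&(L[:,2]>.075)&(L[:,2]<.2)]; q=q[q[:,1].argsort()]; print(q[::max(1,len(q)//40)].round(3).tolist())
E
```

```text
[[-0.111, 0.03, 0.156], [-0.139, 0.041, 0.164], [-0.114, 0.044, 0.165], [-0.12, 0.046, 0.153], [-0.128, 0.05, 0.152], [-0.138, 0.052, 0.154], [-0.135, 0.054, 0.152], [-0.114, 0.057, 0.148], [-0.135, 0.059, 0.199], [-0.126, 0.061, 0.19], [-0.123, 0.062, 0.141], [-0.134, 0.064, 0.183], [-0.133, 0.066, 0.141], [-0.137, 0.068, 0.139], [-0.128, 0.071, 0.137], [-0.125, 0.073, 0.135], [-0.126, 0.075, 0.136], [-0.13, 0.077, 0.128], [-0.126, 0.08, 0.13], [-0.126, 0.083, 0.126], [-0.12, 0.086, 0.121], [-0.127, 0.088, 0.156], [-0.123, 0.09, 0.193], [-0.126, 0.092, 0.174], [-0.123, 0.094, 0.163], [-0.128, 0.096, 0.161], [-0.127, 0.096, 0.153], [-0.128, 0.097, 0.158], [-0.129, 0.099, 0.162], [-0.126, 0.102, 0.133], [-0.127, 0.104, 0.125], [-0.127, 0.106, 0.127], [-0.128, 0.108, 0.136], [-0.125, 0.111, 0.159], [-0.135, 0.113, 0.125], [-0.129, 0.115, 0.173], [-0.136, 0.116, 0.179], [-0.134, 0.121, 0.17], [-0.128, 0.128, 0.169], [-0.128, 0.136, 0.175], [-0.126, 0.144, 0.185], [-0.132, 0.159, 0.199]]
```

View pics/s2.png

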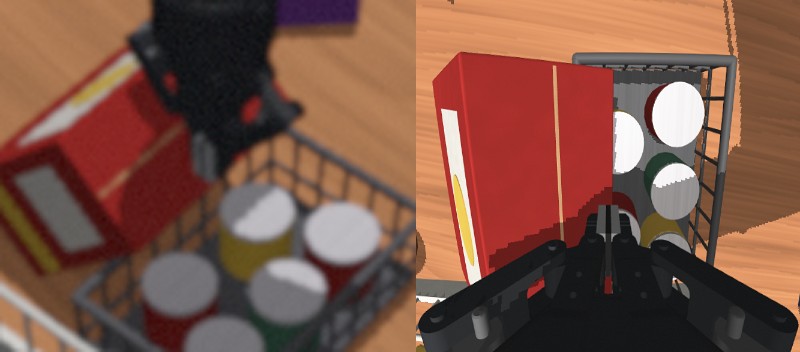

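The wrist view shows the cause: the left finger linkage, splayed along the jaw axis, is pressing on the carton's top (wrist (490,285)). I'll back off, turn the jaw axis 90° and push again.

arm_command:
  plan:
    - [[0,0.03,0,0,0,0,-1],[0,0.06,-0.01,0,0,0,-1],[0,0.06,-0.05,0,0,0.14,-1],[0,0.06,-0.06,0,0,0.28,-1],[0,0.06,-0.06,0,0,0.42,-1],[0,0.06,-0.06,0,0,0.56,-1],[0,0.06,-0.06,0,0,0.7,-1],[0,0.06,-0.06,0,0,0.84,-1],[0,0.06,-0.06,0,0,0.98,-1],[0,0.06,-0.06,0,0,1.12,-1],[0,0.06,-0.06,0,0,1.26,-1],[0,0.06,-0.06,0,0,1.4,-1]]

```text
time: 5.0
position: [0.5554, 0.0265, 0.1485]
tcp_rot: [[-0.476, 0.879, -0.021], [0.875, 0.476, 0.081], [0.081, 0.02, -0.996]]
contact_force: [0.3, 0.1, 0.6]
width: 0.0001
```

```bash
python3 - <<'E'
from h import *
rel(-.14,.15,.092); face(); print(manip.state()['joint_positions'].round(1),manip.state()['tcp_rot'].round(3).tolist())
E
```

```text
t 5.0 rail tcp [-0.1258  0.0967  0.1485] F [0.31 0.05 0.62] w 0.0
row [0.0502 0.0035 0.0609] [ 0.0678 -0.0585 -1.2239]
scene 2375 1796 normal rail [-0.004  0.695  0.719] [[-0.219, 0.044, 0.105], [-0.062, 0.104, 0.164]] rect [ 63. 161.] 89.9
side 1774 1224 normal rail [-0.002  0.707  0.707] [[-0.224, 0.042, 0.104], [-0.07, 0.102, 0.164]] rect [159.  62.] 0.6
[  19.9   -3.2   -5.5   -4.8  -87.3 -171.3] [[-0.475, 0.88, -0.021], [0.876, 0.475, 0.081], [0.081, 0.02, -0.996]]
```

```bash
python3 - <<'E'
s=open('h.py').read()
s=s.replace("def rel(x,y,z):","def rel(x,y,z,D=None):").replace("    D=np.c_[np.r_[-n,0]","    D1=np.c_[np.r_[-n,0]").replace("    d=s['pos","    D=D1 if D is None else D\n    d=s['pos")
s+="\nD2=np.c_[np.r_[-t,0],np.r_[-n,0],[0,0,-1]]\n"
open('h.py','w').write(s)
E
python3 -c "
from h import *
rel(-.14,.16,.2,D2)"
```

```text
t 5.1 rail tcp [-0.1262  0.0957  0.1482] F [0.03 0.43 0.32] w -0.0
row [ 0.0692  0.0096 -0.0462] [ 0.1188  0.008  -2.7949]
```

arm_command:
  plan:
    - [[0.03,0.005,-0.04,0.006,0,-0.14,-1],[0.069,0.0096,-0.046,0.012,0,-0.28,-1],[0.069,0.0096,-0.046,0.018,0,-0.42,-1],[0.069,0.0096,-0.046,0.024,0,-0.56,-1],[0.069,0.0096,-0.046,0.03,0,-0.7,-1],[0.069,0.0096,-0.046,0.036,0,-0.84,-1],[0.069,0.0096,-0.046,0.042,0,-0.98,-1],[0.069,0.0096,-0.046,0.048,0,-1.12,-1],[0.069,0.0096,-0.046,0.054,0,-1.26,-1],[0.069,0.0096,-0.046,0.06,0,-1.4,-1],[0.069,0.0096,-0.046,0.066,0,-1.54,-1],[0.069,0.0096,-0.046,0.072,0,-1.68,-1]]

```text
time: 6.3
position: [0.5314, 0.087, 0.1992]
tcp_rot: [[-0.817, -0.575, -0.037], [-0.576, 0.817, 0.017], [0.02, 0.036, -0.999]]
contact_force: [-0.1, 0.6, 0.2]
width: -0.0003
```

```bash
python3 -c "
from h import *
rel(-.14,.152,.092,D2); print(manip.state()['joint_positions'].round(1))"
```

```text
t 6.3 rail tcp [-0.1403  0.1601  0.1992] F [0.04 0.59 0.17] w -0.0
row [ 0.0011 -0.0112  0.1069] [ 0.043   0.0017 -1.1082]
[ 29.3  -5.2  -3.   -1.9 -93.6 -84.2]
```

arm_command:
  plan:
    - [[0.001,-0.005,0,0.006,0,-0.14,-1],[0.001,-0.005,0,0.012,0,-0.28,-1],[0.001,-0.005,0,0.018,0,-0.42,-1],[0.001,-0.005,0,0.024,0,-0.56,-1],[0.001,-0.005,0,0.03,0,-0.7,-1],[0.001,-0.005,0,0.036,0,-0.84,-1],[0.001,-0.005,0,0.04,0,-0.98,-1],[0.001,-0.007,0.02,0.043,0.0017,-1.108,-1],[0.001,-0.009,0.06,0.043,0.0017,-1.108,-1],[0.001,-0.0112,0.107,0.043,0.0017,-1.108,-1],[0.001,-0.0112,0.107,0.043,0.0017,-1.108,-1],[0.001,-0.0112,0.107,0.043,0.0017,-1.108,-1]]

```text
time: 7.5
position: [0.5331, 0.0788, 0.0927]
tcp_rot: [[0.152, -0.988, -0.0], [-0.988, -0.152, -0.002], [0.002, 0.001, -1.0]]
contact_force: [0.7, -0.2, 1.6]
width: 0.0002
```

```bash
python3 -c "
from h import *
rel(-.14,.10,.092,D2); print(manip.state()['joint_positions'].round(1))"
```

```text
t 7.5 rail tcp [-0.14    0.1518  0.0927] F [ 0.65 -0.28  1.63] w 0.0
row [0.0518 0.0001 0.0008] [ 0.0007 -0.0021  0.0008]
[ 29.9  -6.  -15.5   0.1 -80.5 -21.2]
```

arm_command:
  plan:
    - [[0.015,0,0,0,0,0,-1],[0.025,0,0,0,0,0,-1],[0.03,0,0,0,0,0,-1],[0.034,0,0,0,0,0,-1],[0.038,0,0,0,0,0,-1],[0.042,0,0,0,0,0,-1],[0.046,0,0,0,0,0,-1],[0.049,0,0,0,0,0,-1],[0.052,0,0,0,0,0,-1],[0.054,0,0,0,0,0,-1]]

```text
time: 8.5
position: [0.5422, 0.0264, 0.0943]
tcp_rot: [[0.152, -0.988, 0.003], [-0.988, -0.152, -0.0], [0.001, -0.002, -1.0]]
contact_force: [-0.4, 5.2, 7.1]
width: -0.0003
```

```bash
python3 -c "
from h import *
rel(-.14,.10,.092,D2); face()"
```

```text
t 8.5 rail tcp [-0.1388  0.0985  0.0943] F [0.35 5.24 7.14] w -0.0
row [-0.0015  0.0012  0.0023] [-0.0024 -0.0007  0.0016]
scene 1607 1188 normal rail [0.007 0.672 0.741] [[-0.214, 0.037, 0.107], [-0.062, 0.1, 0.164]] rect [159.  66.] 0.1
side 807 574 normal rail [0.009 0.681 0.732] [[-0.224, 0.053, 0.106], [-0.069, 0.099, 0.151]] rect [ 50. 159.] 89.1
```

Pushing level jams, since the edge has to slide up a sticky finger. I'll back off, go a little lower, and follow the edge's arc: toward the carton and up.

arm_command:
  plan:
    - [[-0.015,0,0,0,0,0,-1],[-0.03,0,0,0,0,0,-1],[-0.03,0,0.012,0,0,0,-1],[-0.03,0,0.012,0,0,0,-1]]

```text
time: 9.0
position: [0.5362, 0.0565, 0.0797]
tcp_rot: [[0.153, -0.988, -0.001], [-0.988, -0.153, -0.001], [0.001, 0.001, -1.0]]
contact_force: [-0.4, -0.6, -1.0]
width: -0.0002
```

```bash
python3 - <<'E'
from h import *
rel(-.14,.10,.082,D2); face()
b=grab('scene')[0]; a=grab('wrist')[0]
cv2.imwrite('pics/s3.png',np.hstack([cv2.resize(b[190:300,255:385],None,fx=3.2,fy=3.2,interpolation=cv2.INTER_CUBIC),cv2.resize(a,(384,352))]))
E
```

```text
t 9.0 rail tcp [-0.1402  0.1292  0.0797] F [-0.52 -0.57 -0.99] w -0.0
row [ 0.0292 -0.0001 -0.0023] [ 0.0014 -0.0011  0.0028]
scene 1827 1369 normal rail [0.004 0.703 0.711] [[-0.173, 0.042, 0.103], [-0.062, 0.104, 0.164]] rect [123.  63.] 0.6
side 357 248 normal rail [0.02  0.721 0.693] [[-0.224, 0.077, 0.101], [-0.16, 0.103, 0.128]] rect [71. 27.] 4.6
```

View pics/s3.png

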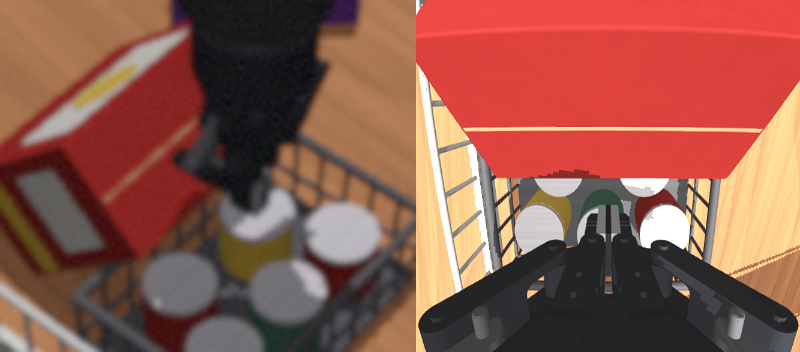

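arm_command:
  plan:
    - [[0.008,0,0,0,0,0,-1],[0.014,0,0,0,0,0,-1],[0.018,0,-0.002,0,0,0,-1],[0.022,0,-0.005,0,0,0,-1],[0.026,0,-0.009,0,0,0,-1],[0.03,0,-0.013,0,0,0,-1],[0.034,0,-0.017,0,0,0,-1],[0.038,0,-0.021,0,0,0,-1],[0.041,0,-0.024,0,0,0,-1]]

```text
time: 10.1
position: [0.544, 0.0148, 0.1068]
tcp_rot: [[0.152, -0.988, 0.003], [-0.988, -0.152, -0.001], [0.001, -0.003, -1.0]]
contact_force: [-0.5, 0.1, 0.1]
width: -0.0002
```

```bash
python3 -c "
from h import *
rel(-.14,.10,.092,D2); face(); T=np.array(manip.camera_model('wrist')['T']);s=manip.state(); print(s['tcp_rot'].T@(T[:3,3]-s['position']))"
```

```text
t 10.1 rail tcp [-0.1388  0.0868  0.1068] F [-0.51  0.14  0.14] w -0.0
row [-0.0132  0.0012  0.0148] [-0.0026 -0.0013  0.0012]
scene 1902 1414 normal rail [-0.003  0.699  0.715] [[-0.217, 0.044, 0.104], [-0.061, 0.103, 0.162]] rect [159.  64.] 0.1
side 1337 905 normal rail [0.005 0.699 0.715] [[-0.224, 0.043, 0.103], [-0.07, 0.102, 0.162]] rect [160.  65.] 2.9
[ 0.06602878 -0.00023539 -0.16219413]
```

```bash
python3 - <<'E'
from h import *
rel(-.14,.10,.082,D2)
b=grab('scene')[0]; a,d,m=grab('wrist')
cv2.imwrite('pics/s4.png',np.hstack([cv2.resize(b[190:300,255:385],None,fx=3.2,fy=3.2,interpolation=cv2.INTER_CUBIC),cv2.resize(a,(384,352))]))
W=pts(d,m)
L=np.dstack([(W[...,:2]-mid)@n,(W[...,:2]-mid)@t,W[...,2]])
for r in range(0,480,24): print(r,L[r,320].round(3),L[r,300].round(3),a[r,320])
E
```

```text
t 10.2 rail tcp [-0.1386  0.0868  0.1069] F [-1.3   0.18  0.09] w -0.0
row [-0.0132  0.0014  0.0249] [-0.0031 -0.0013  0.0009]
0 [-0.138 -0.044  0.077] [-0.129 -0.044  0.077] [ 46  50 174]
24 [-0.138 -0.029  0.093] [-0.13  -0.029  0.093] [ 43  47 172]
48 [-0.138 -0.015  0.108] [-0.13  -0.015  0.107] [108 217 243]
72 [-0.138 -0.004  0.118] [-0.131 -0.004  0.118] [ 89 207 241]
96 [-0.138  0.006  0.128] [-0.131  0.006  0.128] [ 89 207 241]
120 [-0.139  0.015  0.138] [-0.131  0.015  0.135] [ 87 203 238]
144 [-0.139  0.023  0.145] [-0.132  0.023  0.145] [234 241 244]
168 [-0.139  0.03   0.152] [-0.132  0.03   0.152] [ 44  48 172]
192 [-0.139  0.037  0.158] [-0.133  0.037  0.159] [ 43  48 172]
216 [-0.139  0.044  0.162] [-0.133  0.044  0.162] [ 38  42 152]
240 [-0.139  0.054  0.152] [-0.132  0.054  0.152] [ 38  41 151]
264 [-0.139  0.067  0.139] [-0.131  0.067  0.139] [23 26 92]
288 [-0.139  0.076  0.139] [-0.13   0.084  0.121] [20 19 21]
312 [-0.139  0.076  0.159] [-0.131  0.08   0.152] [15 17 18]
336 [-0.139  0.083  0.163] [-0.133  0.075  0.177] [34 34 35]
360 [-0.139  0.092  0.163] [-0.134  0.07   0.196] [35 35 34]
384 [-0.138  0.187  0.051] [-0.134  0.075  0.198] [133 133 137]
408 [-0.139  0.077  0.204] [-0.134  0.076  0.205] [20 21 20]
432 [-0.139  0.077  0.211] [-0.135  0.076  0.211] [21 19 19]
456 [-0.139  0.077  0.216] [-0.135  0.077  0.217] [20 18 18]
```

View pics/s4.png

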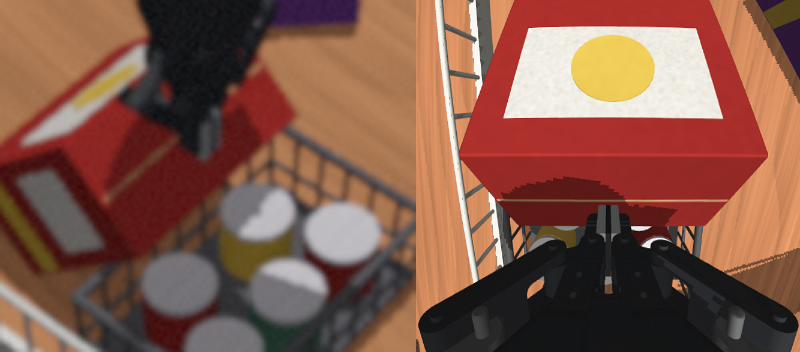

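```bash
python3 - <<'E'
from h import *
for c in ('scene','side','wrist'):
    p,d,m=grab(c); W=pts(d,m); v=p.max(2)
    L=np.dstack([(W[...,:2]-mid)@n,(W[...,:2]-mid)@t,W[...,2]])
    k=(abs(L[...,0]+.139)<.035)&(abs(L[...,1]-.087)<.04)&(L[...,2]<.20)
    # keep points above carton top plane z = .104+(.103-y)*.97 +6mm
    k&=(L[...,2]>.110+(.103-L[...,1])*.97)&(L[...,2]>.08)&(v<130)
    Q=L[k]; 
    if len(Q)==0: print(c,0); continue
    i=Q[:,2].argsort()[:400]; print(c,len(Q)); print(Q[i][:60:4].round(3).tolist())
    for lo in np.arange(.1,.19,.01):
        s=Q[(Q[:,2]>=lo)&(Q[:,2]<lo+.01)]
        if len(s)>3: print(round(lo,2),len(s),s.min(0).round(3)[:2],s.max(0).round(3)[:2])
E
```

```text
scene 392
[[-0.153, 0.103, 0.11], [-0.158, 0.096, 0.117], [-0.132, 0.094, 0.128], [-0.142, 0.099, 0.13], [-0.133, 0.096, 0.132], [-0.141, 0.1, 0.134], [-0.127, 0.088, 0.135], [-0.128, 0.095, 0.136], [-0.14, 0.098, 0.138], [-0.13, 0.096, 0.138], [-0.135, 0.099, 0.139], [-0.126, 0.094, 0.14], [-0.141, 0.1, 0.14], [-0.122, 0.071, 0.142], [-0.127, 0.083, 0.143]]
0.11 5 [-0.164  0.096] [-0.129  0.103]
0.12 6 [-0.134  0.086] [-0.112  0.098]
0.13 33 [-0.172  0.082] [-0.125  0.102]
0.14 48 [-0.152  0.07 ] [-0.105  0.101]
0.15 33 [-0.153  0.058] [-0.116  0.101]
0.16 24 [-0.153  0.048] [-0.109  0.102]
0.17 88 [-0.174  0.076] [-0.111  0.103]
0.18 81 [-0.173  0.074] [-0.105  0.105]
side 306
[[-0.146, 0.106, 0.108], [-0.147, 0.095, 0.127], [-0.136, 0.096, 0.132], [-0.153, 0.079, 0.134], [-0.131, 0.092, 0.136], [-0.155, 0.089, 0.138], [-0.153, 0.091, 0.139], [-0.146, 0.098, 0.14], [-0.143, 0.097, 0.141], [-0.149, 0.094, 0.141], [-0.156, 0.083, 0.143], [-0.141, 0.099, 0.144], [-0.147, 0.095, 0.145], [-0.154, 0.08, 0.146], [-0.154, 0.096, 0.147]]
0.12 4 [-0.147  0.089] [-0.138  0.095]
0.13 21 [-0.155  0.079] [-0.112  0.099]
0.14 40 [-0.156  0.08 ] [-0.127  0.1  ]
0.15 30 [-0.158  0.084] [-0.13  0.1 ]
0.16 29 [-0.168  0.09 ] [-0.119  0.1  ]
0.17 61 [-0.171  0.072] [-0.11   0.101]
0.18 77 [-0.174  0.076] [-0.106  0.101]
wrist 20170
[[-0.148, 0.081, 0.132], [-0.148, 0.081, 0.132], [-0.147, 0.081, 0.132], [-0.127, 0.081, 0.133], [-0.149, 0.081, 0.133], [-0.148, 0.081, 0.133], [-0.13, 0.081, 0.133], [-0.149, 0.081, 0.133], [-0.131, 0.081, 0.134], [-0.129, 0.081, 0.134], [-0.149, 0.08, 0.134], [-0.148, 0.081, 0.134], [-0.128, 0.08, 0.134], [-0.147, 0.081, 0.134], [-0.152, 0.081, 0.135]]
0.13 399 [-0.152  0.076] [-0.125  0.081]
0.14 824 [-0.152  0.076] [-0.125  0.082]
0.15 773 [-0.152  0.076] [-0.125  0.081]
0.16 1305 [-0.16   0.073] [-0.112  0.099]
0.17 4606 [-0.174  0.073] [-0.104  0.099]
0.18 6627 [-0.174  0.071] [-0.104  0.096]
```

The depth data shows the physical fingertips end about 22 mm above the reported TCP, so I slid over the edge onto the top face. I'll retreat, tilt the tool so the fingertips lead, and go lower.

arm_command:
  plan:
    - [[0,0,-0.04,0,0,0,-1],[-0.03,0,-0.05,0,0,0,-1],[-0.055,0,-0.05,0,0.12,0,-1],[-0.055,0,-0.05,0,0.25,0,-1],[-0.055,0,-0.03,0,0.38,0,-1],[-0.055,0,0,0,0.5,0,-1],[-0.055,0,0.02,0,0.5,0,-1],[-0.055,0,0.03,0,0.5,0,-1],[-0.055,0,0.03,0,0.5,0,-1]]

```text
time: 11.35
position: [0.5351, 0.0693, 0.0752]
tcp_rot: [[0.133, -0.988, 0.074], [-0.866, -0.152, -0.475], [0.481, -0.0, -0.877]]
contact_force: [0.5, -0.1, -0.1]
width: 0.0001
```

```bash
cat >>h.py <<'E'
def tip(c,y0,r=.05,x0=-.139):
    p,d,m=grab(c); W=pts(d,m); v=p.max(2).astype(int); sat=v-p.min(2)
    L=np.dstack([(W[...,:2]-mid)@n,(W[...,:2]-mid)@t,W[...,2]])
    k=(abs(L[...,0]-x0)<.013)&(abs(L[...,1]-y0)<r)&(L[...,2]<.2)&(L[...,2]>.06)&(v<110)&(sat<30)
    Q=L[k]
    for lo in np.arange(.06,.16,.01):
        s=Q[(Q[:,2]>=lo)&(Q[:,2]<lo+.01)]
        if len(s)>3: print(c,round(lo,2),len(s),s.min(0).round(3)[:2],s.max(0).round(3)[:2])
    return p
E
python3 - <<'E'
from h import *
rel(-.14,.14,.065,D2); face(); tip('scene',.15); a=tip('wrist',.15)
cv2.imwrite('pics/s5.png',a)
E
```

```text
t 11.35 rail tcp [-0.1394  0.1421  0.0752] F [ 0.52 -0.2  -0.05] w 0.0
row [-0.0031  0.0006  0.01  ] [-0.0007 -0.5019  0.0013]
scene 2855 2286 normal rail [-0.004  0.706  0.709] [[-0.217, 0.043, 0.103], [-0.062, 0.104, 0.164]] rect [162.  64.] 0.3
side 2123 1490 normal rail [0.008 0.718 0.696] [[-0.223, 0.042, 0.103], [-0.068, 0.102, 0.164]] rect [ 63. 160.] 89.7
scene 0.14 4 [-0.13   0.165] [-0.126  0.176]
wrist 0.1 239 [-0.151  0.145] [-0.126  0.153]
wrist 0.11 538 [-0.152  0.148] [-0.126  0.159]
wrist 0.12 759 [-0.152  0.154] [-0.126  0.185]
wrist 0.13 1299 [-0.152  0.159] [-0.126  0.186]
wrist 0.14 1865 [-0.152  0.161] [-0.126  0.175]
wrist 0.15 692 [-0.152  0.168] [-0.126  0.182]
```

View pics/s5.png

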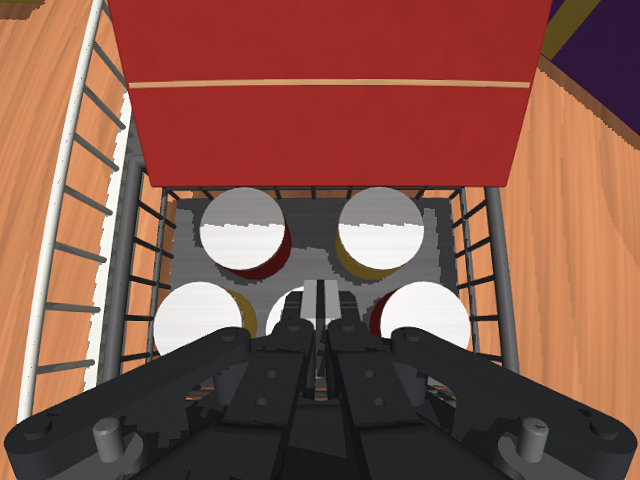

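```bash
python3 - <<'E'
from h import *
p,d,m=grab('wrist'); W=pts(d,m)
L=np.dstack([(W[...,:2]-mid)@n,(W[...,:2]-mid)@t,W[...,2]])
s=manip.state(); R=s['tcp_rot']
T=(W-s['position'])@R
for u in (295,310,332,347):
  for r in range(272,345,8): print(u,r,T[r,u].round(4),L[r,u].round(3),p[r,u])
E
```

```text
295 272 [-0.0232 -0.0177  0.0729] [-0.12   0.128  0.003] [108 106 108]
295 280 [-0.0282 -0.0176  0.0707] [-0.12   0.133  0.002] [109 106 108]
295 288 [-0.0327 -0.0175  0.0674] [-0.12   0.139  0.003] [181 181 185]
295 296 [ 0.0064 -0.0101 -0.032 ] [-0.128  0.152  0.109] [41 39 38]
295 304 [ 0.0064 -0.0097 -0.0392] [-0.129  0.155  0.115] [40 38 36]
295 312 [ 0.0064 -0.0092 -0.0457] [-0.129  0.159  0.121] [40 38 37]
295 320 [ 0.0124 -0.008  -0.0629] [-0.13   0.162  0.139] [39 37 37]
295 328 [ 0.0123 -0.0077 -0.0676] [-0.131  0.164  0.143] [58 55 53]
295 336 [ 0.0115 -0.0075 -0.0707] [-0.131  0.166  0.145] [40 37 37]
295 344 [ 0.0114 -0.0072 -0.0748] [-0.131  0.168  0.149] [41 39 37]
310 272 [-0.0232 -0.0073  0.0729] [-0.13   0.128  0.003] [109 108 109]
310 280 [ 0.0098 -0.0045 -0.024 ] [-0.134  0.145  0.104] [148 151 149]
310 288 [ 0.0099 -0.0043 -0.0324] [-0.134  0.149  0.111] [145 148 147]
310 296 [ 0.0106 -0.004  -0.0414] [-0.134  0.153  0.119] [144 147 146]
310 304 [ 0.0098 -0.0039 -0.0463] [-0.134  0.156  0.123] [145 148 147]
310 312 [ 0.0098 -0.0037 -0.0524] [-0.135  0.159  0.129]
[... 949 characters left out ...]
0.149] [41 38 38]
347 272 [-0.0231  0.0181  0.0726] [-0.156  0.128  0.003] [60 58 58]
347 280 [-0.0279  0.018   0.0699] [-0.156  0.133  0.003] [68 68 68]
347 288 [-0.0331  0.018   0.0684] [-0.156  0.139  0.002] [114 112 113]
347 296 [ 0.0064  0.0101 -0.0322] [-0.148  0.152  0.109] [40 37 36]
347 304 [ 0.0062  0.0096 -0.0388] [-0.148  0.155  0.115] [37 36 35]
347 312 [ 0.0059  0.0092 -0.0447] [-0.148  0.159  0.12 ] [39 38 36]
347 320 [ 0.0134  0.0077 -0.0647] [-0.146  0.162  0.141] [38 37 36]
347 328 [ 0.012   0.0075 -0.0671] [-0.146  0.164  0.142] [57 54 52]
347 336 [ 0.0113  0.0073 -0.0704] [-0.146  0.166  0.145] [39 38 37]
347 344 [ 0.0113  0.007  -0.0746] [-0.145  0.168  0.149] [40 39 39]
```

Pad tips are confirmed at 23 mm behind the TCP, with the front face 10 mm forward. Now the tilted push along the edge's arc.

arm_command:
  plan:
    - [[-0.006,0,0.0105,0,0,0,-1],[0.015,0,0.022,0,0,0,-1],[0.025,0,0.0273,0,0,0,-1],[0.0337,0,0.0321,0,0,0,-1],[0.04,0,0.0315,0,0,0,-1],[0.0458,0,0.0308,0,0,0,-1],[0.051,0,0.03,0,0,0,-1],[0.0557,0,0.0294,0,0,0,-1],[0.06,0,0.0285,0,0,0,-1],[0.0634,0,0.0279,0,0,0,-1]]

```text
time: 12.6
position: [0.5469, 0.0015, 0.0841]
tcp_rot: [[0.131, -0.988, 0.077], [-0.868, -0.152, -0.473], [0.479, -0.005, -0.878]]
contact_force: [0.3, 0.5, -0.2]
width: -0.0003
```

```bash
python3 -c "
from h import *
rel(-.14,.10,.092,D2); face()"
```

```text
t 12.6 rail tcp [-0.1379  0.0732  0.0841] F [ 0.39  0.42 -0.23] w -0.0
row [-0.0198  0.002  -0.0198] [-0.0054 -0.4994 -0.0005]
scene 2395 2020 normal rail [0.001 0.557 0.831] [[-0.217, 0.01, 0.121], [-0.062, 0.08, 0.168]] rect [ 73. 160.] 90.0
side 1552 1103 normal rail [0.002 0.549 0.836] [[-0.223, 0.009, 0.123], [-0.07, 0.076, 0.168]] rect [ 72. 161.] 89.6
```

arm_command:
  plan:
    - [[0.004,0,0,0,0,0,-1],[0.008,0,0,0,0,0,-1],[0.012,0,0,0,0,0,-1],[0.015,0,0,0,0,0,-1],[0.015,0,0,0,0,0,-1],[0.015,0,0,0,0,0,-1],[0.015,0,0,0,0,0,-1],[0.015,0,0,0,0,0,-1],[0.015,0,0,0,0,0,-1]]

```text
time: 13.6
position: [0.5489, -0.0115, 0.0913]
tcp_rot: [[0.13, -0.988, 0.077], [-0.868, -0.151, -0.473], [0.479, -0.005, -0.878]]
contact_force: [0.4, -0.3, -0.4]
width: -0.0002
```

```bash
python3 -c "
from h import *
rel(-.14,.10,.092,D2); face()"
```

```text
t 13.6 rail tcp [-0.1379  0.0601  0.0913] F [ 0.37 -0.32 -0.41] w -0.0
row [-0.0347  0.0021 -0.0198] [-0.0055 -0.4994 -0.0007]
scene 2102 1889 normal rail [ 0.003 -0.004  1.   ] [[-0.218, -0.084, 0.141], [-0.062, 0.003, 0.147]] rect [ 91. 163.] 89.8
side 1645 1230 normal rail [0.003 0.005 1.   ] [[-0.223, -0.084, 0.142], [-0.067, 0.002, 0.148]] rect [162.  90.] 1.0
```

Upright: the top face is level at z≈0.145, centre y −0.040, end at x −0.220. I'll compute the pusher pose and check the purple carton's clearance.

```bash
cat >>h.py <<'E'
from scipy.spatial.transform import Rotation as Ro
D3=np.c_[np.r_[n,0],np.r_[-t,0],[0,0,-1]]@Ro.from_rotvec([0,.65,0]).as_matrix()
E
python3 - <<'E'
from h import *
z=np.load('scene0.npz'); p,W=z['p'],z['W']; h,s,v=cv2.split(cv2.cvtColor(p,cv2.COLOR_BGR2HSV))
L=np.dstack([(W[...,:2]-mid)@n,(W[...,:2]-mid)@t,W[...,2]])
k=(L[...,2]>.02)&(L[...,0]>-.5)&(L[...,0]<-.25)&(h>125)&(h<155)&(s>80)
for y in np.arange(-.16,.03,.03):
    q=L[k&(abs(L[...,1]-y)<.01)]
    if len(q): print(round(y,2),q.max(0).round(3))
rel(-.222,-.04,.25,D3)
E
```

```text
-0.16 [-0.382 -0.15   0.092]
-0.13 [-0.354 -0.12   0.093]
-0.1 [-0.323 -0.09   0.093]
-0.07 [-0.303 -0.06   0.092]
-0.04 [-0.327 -0.03   0.093]
-0.01 [-0.356 -0.     0.092]
0.02 [-0.383  0.025  0.091]
t 13.7 rail tcp [-0.1379  0.06    0.0913] F [ 0.71 -0.18 -0.5 ] w 0.0
row [ 0.164   0.0833 -0.0919] [ 0.8505  0.114  -1.3212]
```

arm_command:
  plan:
    - [[0.024,0,-0.044,0,0,0,-1],[0.048,0,-0.088,0,0,0,-1],[0.077,0,-0.135,0.077,0.01,-0.12,-1],[0.09,0.01,-0.13,0.155,0.021,-0.24,-1],[0.1,0.02,-0.125,0.232,0.031,-0.36,-1],[0.11,0.03,-0.12,0.309,0.042,-0.48,-1],[0.12,0.04,-0.115,0.387,0.052,-0.6,-1],[0.13,0.05,-0.11,0.464,0.062,-0.72,-1],[0.14,0.06,-0.1,0.541,0.073,-0.841,-1],[0.15,0.07,-0.095,0.618,0.083,-0.961,-1],[0.164,0.083,-0.092,0.696,0.093,-1.081,-1],[0.164,0.083,-0.092,0.773,0.104,-1.201,-1]]

```text
time: 14.9
position: [0.4806, -0.1232, 0.251]
tcp_rot: [[0.804, -0.033, 0.594], [-0.035, -0.999, -0.009], [0.594, -0.014, -0.804]]
contact_force: [-0.0, -0.5, -0.1]
width: 0.0002
```

```bash
python3 -c "
from h import *
rel(-.222,-.04,.2,D3);face();print(manip.state()['joint_positions'].round(1))"
```

```text
t 14.9 rail tcp [-0.2223 -0.04    0.251 ] F [-0.1  -0.52 -0.15] w 0.0
row [-0.03    0.0006  0.0412] [ 0.0997  0.0125 -0.1559]
scene 2087 1898 normal rail [ 0.001 -0.     1.   ] [[-0.218, -0.083, 0.141], [-0.062, 0.004, 0.146]] rect [ 91. 161.] 89.6
side 1669 1232 normal rail [0.001 0.001 1.   ] [[-0.224, -0.084, 0.142], [-0.068, 0.002, 0.148]] rect [162.  92.] 1.2
[ 17.2 -52.4 -40.8  11.6 -67.   69.1]
```

arm_command:
  plan:
    - [[-0.03,0.0006,0.04,0.05,0.006,-0.08,-1],[-0.031,0.0006,0.04,0.0997,0.0125,-0.156,-1],[-0.031,0.0006,0.04,0.0997,0.0125,-0.156,-1]]

```text
time: 15.3
position: [0.4789, -0.1251, 0.1987]
tcp_rot: [[0.791, 0.142, 0.596], [0.111, -0.99, 0.088], [0.602, -0.003, -0.798]]
contact_force: [-0.2, 0.6, 2.2]
width: 0.0005
```

```bash
python3 -c "
from h import *
rel(-.225,-.04,.056,D3);rel(-.225,-.04,.12,D3)"
```

```text
t 15.3 rail tcp [-0.2243 -0.0417  0.1987] F [-0.13  0.66  2.17] w 0.0
row [-0.0865 -0.0012  0.1135] [ 0.0031  0.004  -0.009 ]
t 15.3 rail tcp [-0.2243 -0.0417  0.1987] F [-0.13  0.66  2.17] w 0.0
row [-0.048  -0.0014  0.0624] [ 0.0031  0.004  -0.009 ]
```

arm_command:
  plan:
    - [[-0.024,-0.001,0.031,0.003,0.004,-0.009,-1],[-0.048,-0.0012,0.0624,0.003,0.004,-0.009,-1],[-0.067,-0.0012,0.088,0.003,0.004,-0.009,-1],[-0.0865,-0.0012,0.1135,0.003,0.004,-0.009,-1],[-0.0865,-0.0012,0.1135,0.003,0.004,-0.009,-1],[-0.0865,-0.0012,0.1135,0.003,0.004,-0.009,-1]]

```text
time: 15.9
position: [0.4787, -0.1233, 0.0582]
tcp_rot: [[0.786, 0.15, 0.599], [0.12, -0.989, 0.09], [0.606, 0.001, -0.795]]
contact_force: [0.2, -0.2, 0.7]
width: 0.0001
```

```bash
python3 - <<'E'
from h import *
rel(-.165,-.04,.056,D3);face()
b=grab('side')[0]; a=grab('wrist')[0]
cv2.imwrite('pics/s6.png',np.hstack([cv2.resize(b[140:320,240:440],None,fx=2,fy=2),cv2.resize(a,(384,360))]))
E
```

```text
t 15.9 rail tcp [-0.2241 -0.0399  0.0582] F [ 0.22 -0.19  0.66] w 0.0
row [0.0457 0.0001 0.0376] [ 0.0012 -0.001   0.    ]
scene 2091 1901 normal rail [0. 0. 1.] [[-0.218, -0.083, 0.141], [-0.062, 0.004, 0.147]] rect [ 89. 162.] 89.6
side 1682 1225 normal rail [ 0.009 -0.002  1.   ] [[-0.224, -0.084, 0.141], [-0.067, 0.002, 0.148]] rect [161.  91.] 0.5
```

View pics/s6.png

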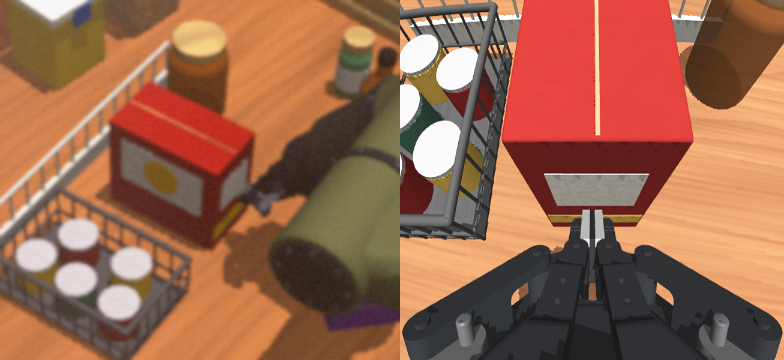

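The carton stands upright with the fingertips centred behind its −x end (side (250,200), wrist (590,225)), clear of the purple box. Pushing straight back.

arm_command:
  plan:
    - [[0.004,0,0.003,0,0,0,-1],[0.0072,0,0.0055,0,0,0,-1],[0.0103,0,0.0079,0,0,0,-1],[0.0135,0,0.0103,0,0,0,-1],[0.0167,0,0.0127,0,0,0,-1],[0.0199,0,0.0152,0,0,0,-1],[0.0231,0,0.0176,0,0,0,-1],[0.0262,0,0.02,0,0,0,-1],[0.0294,0,0.0224,0,0,0,-1],[0.0326,0,0.0248,0,0,0,-1],[0.0358,0,0.0273,0,0,0,-1],[0.0358,0,0.0273,0,0,0,-1]]

```text
time: 17.3
position: [0.5238, -0.1165, 0.0586]
tcp_rot: [[0.785, 0.151, 0.6], [0.12, -0.989, 0.091], [0.607, 0.0, -0.794]]
contact_force: [-0.9, -0.2, 0.1]
width: -0.0001
```

```bash
python3 -c "
from h import *
rel(-.158,-.04,.056,D3);face()"
```

```text
t 17.3 rail tcp [-0.1786 -0.0399  0.0586] F [-0.89 -0.08  0.07] w -0.0
row [0.0148 0.0001 0.0146] [ 0.0003 -0.0026 -0.0001]
scene 2199 1965 normal rail [-0.005  0.007  1.   ] [[-0.182, -0.083, 0.141], [-0.025, 0.003, 0.147]] rect [ 91. 163.] 89.9
side 1663 1225 normal rail [-0.    -0.009  1.   ] [[-0.186, -0.085, 0.142], [-0.03, 0.002, 0.148]] rect [ 92. 159.] 89.8
```

arm_command:
  plan:
    - [[0.0024,0,0.0018,0,0,0,-1],[0.0048,0,0.0036,0,0,0,-1],[0.0072,0,0.0055,0,0,0,-1],[0.0095,0,0.0073,0,0,0,-1],[0.0119,0,0.0091,0,0,0,-1],[0.0135,0,0.0103,0,0,0,-1],[0.0143,0,0.0109,0,0,0,-1],[0.0151,0,0.0115,0,0,0,-1],[0.0151,0,0.0115,0,0,0,-1]]

```text
time: 18.3
position: [0.5423, -0.1136, 0.0585]
tcp_rot: [[0.785, 0.151, 0.6], [0.12, -0.989, 0.091], [0.607, 0.0, -0.794]]
contact_force: [-0.5, -0.3, 0.2]
width: 0.0001
```

```bash
python3 -c "
from h import *
rel(-.158,-.04,.056,D3);face()"
```

```text
t 18.3 rail tcp [-0.1599 -0.0399  0.0585] F [-0.54 -0.27  0.21] w 0.0
row [-0.      0.0001  0.0031] [ 0.0002 -0.0027 -0.0001]
scene 2170 1970 normal rail [-0.001  0.002  1.   ] [[-0.163, -0.083, 0.141], [-0.006, 0.003, 0.147]] rect [ 91. 162.] 89.8
side 1638 1227 normal rail [-0.001  0.002  1.   ] [[-0.168, -0.084, 0.142], [-0.012, 0.002, 0.148]] rect [160.  90.] 0.2
```

Close, but no rail contact force yet. I'll creep on until the force rises.

arm_command:
  plan:
    - [[0.0008,0,0.0006,0,0,0,-1],[0.0016,0,0.0012,0,0,0,-1],[0.0024,0,0.0018,0,0,0,-1],[0.0032,0,0.0024,0,0,0,-1],[0.0032,0,0.0024,0,0,0,-1]]

```text
time: 18.9
position: [0.5453, -0.1139, 0.0583]
tcp_rot: [[0.787, 0.15, 0.598], [0.12, -0.989, 0.09], [0.605, 0.001, -0.796]]
contact_force: [-14.7, -2.8, 6.4]
width: -0.0001
```

```bash
python3 -c "
from h import *
rel(-.158,-.04,.056,D3)"
```

```text
t 18.9 rail tcp [-0.1569 -0.0406  0.0583] F [-14.93  -0.56   6.41] w -0.0
row [-0.0022 -0.0006  0.0012] [ 0.0015  0.0001 -0.0002]
```

The force rose to 15 N, so it's against the rail. Back off along −x, then up.

arm_command:
  plan:
    - [[-0.002,0,-0.0015,0,0,0,-1],[-0.006,0,-0.0045,0,0,0,-1],[-0.014,0,-0.0105,0,0,0,-1],[-0.024,0,-0.018,0,0,0,-1],[-0.01,0,-0.036,0,0,0,-1],[0.015,0,-0.07,0,0,0,-1],[0.04,0,-0.105,0,0,0,-1],[0.06,0,-0.13,0,0,0,-1],[0.06,0,-0.13,0,0,0,-1]]

```text
time: 19.8
position: [0.5164, -0.1186, 0.2053]
tcp_rot: [[0.781, 0.15, 0.606], [0.12, -0.989, 0.089], [0.613, 0.003, -0.79]]
contact_force: [0.0, 0.6, 0.2]
width: -0.0
```

```bash
python3 - <<'E'
from h import *
rel(-.158,-.04,.056,D3);face()
z=np.load('scene0.npz')
b,d,m=grab('scene')
W=pts(d,m)
def tins(p,W):
    h,s,v=cv2.split(cv2.cvtColor(p,cv2.COLOR_BGR2HSV)); L=np.dstack([(W[...,:2]-mid)@n,(W[...,:2]-mid)@t,W[...,2]])
    k=(s<60)&(v>140)&(abs(L[...,2]-.052)<.005)&(L[...,0]>-.25)&(L[...,0]<-.03)&(L[...,1]>.08)&(L[...,1]<.22)
    return np.percentile(L[k],[2,98],axis=0).round(3).tolist()
print(tins(z['p'],z['W']),tins(b,W))
cv2.imwrite('pics/s7.png',np.hstack([b[130:430,150:530],cv2.resize(grab('wrist')[0],(384,300))]))
E
```

```text
t 19.8 rail tcp [-0.1862 -0.0409  0.2053] F [0.12 0.57 0.21] w -0.0
row [-0.0692 -0.0014  0.1353] [ 0.003  -0.0094  0.0011]
scene 2134 1939 normal rail [0.003 0.002 1.   ] [[-0.159, -0.083, 0.141], [-0.004, 0.003, 0.147]] rect [ 91. 161.] 89.1
side 1613 1223 normal rail [ 0.001 -0.     1.   ] [[-0.166, -0.086, 0.141], [-0.01, 0.001, 0.147]] rect [161.  92.] 0.5
[[-0.213, 0.11, 0.047], [-0.053, 0.187, 0.054]] [[-0.211, 0.091, 0.047], [-0.053, 0.187, 0.054]]
```

View pics/s7.png

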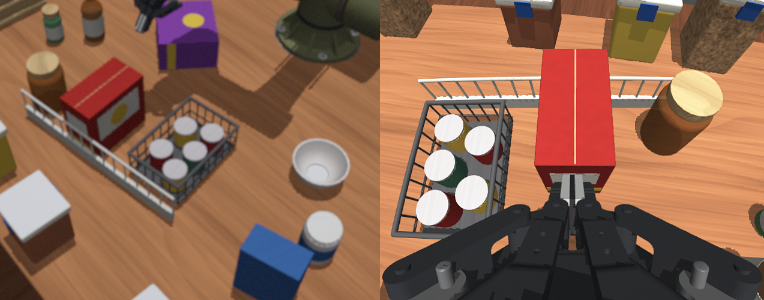

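The carton stands upright and parallel against the rail (left half (103,105), wrist (575,110)). The tins' far extents are unchanged and the hand is clear. Handing in.

```bash
python3 -c "
from station import manip
manip.hand_in()"
```

```text
the job is handed in; nothing more can be done
```

The red carton is standing upright with its far end against the white rail, and I've handed the job in at about 20 s of the 48 s. The hand-in gave no verdict, so this rests on my own last checks.

**What I did:** I pushed the carton's top edge up with shut, tilted fingertips from over the basket until it fell upright. Then I pushed its −x end straight back and retreated clear.

**What went wrong on the way:** My first three pushes failed:
- **Fingertip position:** The physical fingertips end about 23 mm above the reported tool point. The fingers therefore pressed on or slid over the top of the carton (up to about 9 N), which tilted it about 1.5° and let it settle back.
- **Wrist joint limit:** One turn of the hand also ran the last wrist joint up to its range limit at −171° (range ±171.36°). I turned the other way after that.

**Last checks:**
- **Upright:** the carton's top face is level to within about 0.2°, at a height of about 145 mm.
- **Against the rail:** the push force rose to 15 N when it touched. The two camera views disagree slightly on the end's position, at −4 mm and −10 mm against a front face at about −4 mm. I went by the contact force.
- **Parallel:** the carton lines up with the rail to within about 1°.
- **Basket and other things:** three of the four edges of the tins in the basket match the start to within 2 mm. The fourth was hidden by the leaning carton at the start, so it can't be compared. I checked the other items only by eye in the last picture and saw no change.
- **Robot clear:** the reading on the tool was about 0.6 N, which is noise level, so it was touching nothing.

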